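# Open the double-latched curing box and hang the slide frame on its twin pins

### The arm

A 7-joint arm with a two-finger parallel gripper is mounted at the origin on a cart in front of the work surface, level with it; the furniture and walls round the work are solid. World frame = base frame: x ahead of the robot, y to its left, z up, the work surface at z = 0. Lengths are in m, angles in rad, forces in N, time in s.
With the tool pointing down it reaches from about 0.425 to 0.925 m from the base axis. Payload 6.8 kg.
Tool frame: the origin (TCP) lies between the finger pads; the fingertips stand 17 mm ahead of it and the grasp point (between the pads) lies 2 mm behind it; z points along the fingers, y is the direction in which the jaws open and shut (so a half turn about z gives the same grasp; the last joint's range is limited). The gripper opens to 85 mm and grips with 20 to 120 N. Pads are 22 mm wide; open, the fingers measure 114 mm over their backs; the gripper's body (76 mm by 85 mm) begins 54 mm behind the grasp point. The pads swing forward as they close: fully open they stand 13 mm farther back than shut.
Start: joints at [1.21, 0.477, 0.022, 1.555, -0.011, 1.109, -0.083], TCP at [0.169, -0.654, 0.248] pointing down, gripper open.
Joint ranges: [-2.96, 2.96], [-0.34, 2.1], [-1.41, 1.46], [0.24, 2.44], [-1.37, 4.51], [0.17, 1.92], [-2.96, 2.96]. Speed limits (rad/s): [2.39, 2.39, 3.14, 3.14, 3.14, 3.14, 3.14].

### API

Orientations are given as a unit quaternion [w, x, y, z].
In Python, from station import bot gives the robot as it stands. The module is installed in compiled form; this text tells all that it offers.
- The arm moves only by the tool carry_out, never from a script. Its argument "moves" is a list of rows, each a list of 3 entries, a list of its own where there are three numbers: the turn, a rotation vector about the tool's x, y, z in degrees, then the shift along the tool's x, y, z in cm, then the finger opening in cm, from 0 to 8.54. A call has 1 to 5 rows; each row is the pose to reach, as a shift and turn from the pose commanded when the call began, along the tool's axes at that moment; what a row does not reach only later rows make up. A row lasts 1/8 s, in which the tool goes at most 62.5 mm and 10.7 degrees, less where a joint would pass 70% of its speed; a pose out of reach is approached as far as the arm can. A call with a gripper value outside its range is refused whole. The fingers move at their own pace and stop on an object; "newtons" is the grip in N (left out, the last holds). Time passes only in rows, so rows that repeat a pose let the fingers close. It gives the time, the measured TCP pose, the force and the opening at its end, in the units of the state.
- bot.get_obs(): the state, without advancing time (a new reading comes with each control period).
- bot.read_camera(name): name is "side" or "top" or "wrist"; returns the picture (420x560x3 uint8, red, green, blue); there is no depth.
- bot.camera_info(name): a dict with "vertical_fov" (degrees; the focal length in pixels is half the picture's height over the tangent of half this angle, whatever the lens; pixels are square), "cx", "cy" (the principal point, pixels), "position" and "attitude" of the camera in the world. Camera axes: x right, y up, looking along -z (the intrinsics and any distortion apply to the point x, -y, -z); pixel columns grow to the right and rows downward; lengths in m; the calibration is good to about 2 mm. The wrist camera is an equidistant fisheye: a pixel r from the principal point sees the ray r / f radians off the axis. A picture is of the moment at which its call begins: read the wrist's pose just before it. camera_info takes no time and is no camera call; for the wrist camera it gives the pose at the moment of the call.
- bot.hand_in(): hands the job in, once; it reports no verdict.
Trained networks look in the newest picture that a camera, given by its name, has taken for a name from the list of things; names that differ only in an ending like _2 or _b are one class to them, and where a whole thing is asked for, a point or a joint stands for the part that bears it (a point fixed in the world has none). Each returns a list of dicts, best first, with "score" (0 to 1); they miss things now and then, are a little off and sometimes report something else, mostly with a low value. They report only what shows in the picture. A call takes as long as a camera call.
- bot.silhouettes(label, camera): "region" (420x560 bool, what is visible of it) and "location" ([column, row] in pixels, amid what is visible of it).
The state is a dict: "t": time; "q": joint angles; "joint_vel": joint speeds; "joint_torque": joint torques, N m; "eef_pos": TCP position; "tool_rot": TCP orientation; "contact_force": force on the tool from outside, world axes, zero at the start; "torque": the same for the moment, N m; "gripper_width": opening from 0.0 (shut) to 1.0 (fully open).
Only numpy, scipy, OpenCV 4.12 (cv2) and the standard library are available. Lean on these libraries where they do the work, as an engineer would, in place of code of your own. Each camera call takes 0.05 s, during which the arm holds its last target. There are 200 camera calls.

### The job

Open the curing box: draw its red bolt fully aside, raise the lid a little until it stops, push in the yellow catch that the bolt had hidden, and swing the lid upright. Then lift the aluminium frame by its blue post and hang it on the box's two pins, flat on the bed, and let go. Do not shift the beaker, jar or amber bottle.

Things in the scene. Friction and masses are not known exactly. Their poses are not given: they have to be found in the camera images.
- curing_box: White box fixed on the worktop. Origin on the worktop, x front (robot side) to rear, y left, z up. Spans x -80..80, y -150..130 mm. y -150..-83: fixed grey deck, top at 114 mm, with the bolt. The rest is a tub under the lid: walls 105 mm high, inside x -74..74, y -83..124 mm, bed at 30 mm, with two upright pins at x 15, y -25 and 85 mm, 10 mm thick, 25 mm tall, tapered tips
- pins_mid (a point): point on the bed of the box midway between the two steel pins (they stand 55 mm either side of it along the box's y); axes as the box's
- lid_hinge (a point): point on the lid's hinge line, which runs along the box's y at its rear, 110 mm above the worktop (box x 80 mm); axes as the box's
- lid (a joint): lid angle, rad: 0 shut, grows as its front rises, 1.57 upright, stop at 1.75. Bolt home: rises under 0.06. Bolt drawn: rises to about 0.22 (front up 36 mm), where the catch holds it until pushed in. Grey 8 mm lid, amber window, top at 114 mm when shut, front edge at box x -86 mm, 166 mm from the hinge. Stiff hinge: stays where left; 3 to 8 N at the handle lifts it
- lid_handle (a point): middle of the lid's black handle: round bar, 14 mm thick, along the box's y, 66 mm free between two side arms, in the plane of the lid, 35 mm beyond its front edge, 201 mm from the hinge line, 110 mm above the worktop when shut, at box y 24 mm. Clear above and below. Turns with the lid
- lid_hook (a point): foot of the steel hook that hangs 60 mm below the lid's mid-plane, near the right end of the lid (box y -78..-60 mm, 106 to 136 mm from the hinge line). With the lid upright it sticks out towards the robot above the tub's right end
- bolt (a joint): draw of the bolt, m: 0 to 0.006 at the start (home: tongue over the lid's right edge, its steel hood, up to 145 mm above the worktop, over the catch tab at the deck's front), 0.045 fully drawn. Slides to the box's right (-y), 2 to 3 N, stays where left. Drawn, the hood stands to the right of the tab with 17 mm between them
- bolt_fin (a point): middle of the red upright fin on the bolt: 10 mm thick along the box's y (the way it slides), 30 mm wide along x, 126 to 162 mm above the worktop (this point 147 mm). Moves with the bolt
- catch (a joint): push of the catch, m: 0 out, 0.020 fully in. Moves to the box's rear (+x), about 3 N, stays where left. Jammed until the lid is raised more than about 0.12 rad
- catch_face (a point): middle of the front face of the yellow catch tab, an upright tab 24 mm wide (box y), 8 mm thick, 114 to 136 mm above the worktop (this point 125 mm), standing on the front of the deck, 6 mm behind its front edge, 21 mm right of the lid's edge. Hidden under the bolt's hood until the bolt is drawn; then open above and in front. Moves with the catch
- slide_frame: loose flat aluminium frame, 70 (x) by 140 (y) by 10 mm, 0.1 to 0.25 kg; origin at the centre of its underside, z up. Two 14 mm through holes at y -55 and 55 mm, two windows between. A square blue post, 24 by 24 mm, stands on its middle, top 52 mm above the underside. Either way round fits the pins
- beaker: bystander: glass beaker, 62x69 mm, 80 mm tall, origin at the centre of its foot, just beyond the frame
- jar: bystander: sample jar with blue lid, 59 mm thick, 65 mm tall, origin at the centre of its foot
- amber_bottle: bystander: amber bottle with black cap, 66 mm thick, 138 mm tall, origin at the centre of its foot

How it is judged:
By the outcome, as a careful person would: the job done as asked, in the order asked, and still so for the second after the job is handed in, with the robot touching nothing.
It also fails if it takes over 72 s, if anything falls off the work surface, if the arm or the gripper's body presses on something with over 40 N, if the wrist force passes 120 N, or if a joint passes its speed limit or range.

## Working session

There is one attempt and no reset: what is moved stays moved. The work goes in short steps, Python scripts to look and compute and a tool call to move; the robot and the scene stay as the last step left them, time stands still between calls to the robot, and variables do not carry over. Pictures are saved under pics/ and viewed, about 8 in all and at most 12, crops included, and the job is handed in when it is done.

Besides the shell and the picture viewer there is one more tool, called after ">>>" as a command line: name --argument value ..., lists and objects as JSON in quotes. carry_out: Moves the arm, as the interface text tells. Its arguments: {"type":"object","properties":{"moves":{"type":"array"},"newtons":{"type":"number"}},"required":["moves"]}

```bash
mkdir -p pics; ls; python3 - <<'E'
from station import bot
import cv2,numpy as np
o=bot.get_obs();print({k:np.round(v,3) for k,v in o.items()})
for c in ["side","top","wrist"]:
    print(c,bot.camera_info(c))
a=bot.read_camera("top");b=bot.read_camera("side")
cv2.imwrite("pics/top0.png",a[...,::-1]);cv2.imwrite("pics/side0.png",b[...,::-1])
for l in ["curing_box","bolt_fin","lid_handle","slide_frame","beaker","jar","amber_bottle","catch_face"]:
  for c in ["top","side"]:
    print(l,c,[(round(d["score"],2),np.round(d["location"]).tolist(),int(d["region"].sum())) for d in bot.silhouettes(l,c)[:2]])
E
```

```text
pics
{'t': np.float64(0.0), 'q': array([ 1.21 ,  0.478,  0.022,  1.556, -0.011,  1.109, -0.083]), 'joint_vel': array([-0.   , -0.   , -0.   , -0.001,  0.002,  0.001, -0.001]), 'joint_torque': array([-0.0000e+00, -5.9646e+01,  1.6080e+00, -2.8120e+01,  1.2000e-02,
        9.0000e-03,  0.0000e+00]), 'eef_pos': array([ 0.169, -0.653,  0.247]), 'tool_rot': array([-0.001,  0.992,  0.126, -0.   ]), 'contact_force': array([-0.417,  0.297,  0.284]), 'torque': array([-0.015,  0.028, -0.016]), 'gripper_width': np.float64(0.998)}
side {'vertical_fov': 53.128801024656006, 'cx': 284.66835302989546, 'cy': 205.48573946062135, 'position': array([0.07194412, 0.84049697, 0.69300625]), 'attitude': array([-0.23390266, -0.11620652,  0.46852111,  0.84396301])}
top {'vertical_fov': 44.28032228794917, 'cx': 270.06217848501075, 'cy': 208.60559084339425, 'position': array([0.43057354, 0.04965516, 1.34253121]), 'attitude': array([ 0.71409676,  0.03828892, -0.03031066, -0.69834164])}
wrist {'vertical_fov': 65.70646984690485, 'cx': 278.83648814048416, 'cy': 212.25605984361408, 'position': array([ 0.23250078, -0.
[... 175 characters left out ...]
 222.0], 7294)]
bolt_fin top [(0.83, [324.0, 208.0], 688)]
bolt_fin side [(0.98, [288.0, 178.0], 395)]
lid_handle top [(0.71, [262.0, 204.0], 6560)]
lid_handle side [(0.88, [261.0, 212.0], 3388)]
slide_frame top [(0.96, [181.0, 235.0], 1286)]
slide_frame side [(0.7, [236.0, 303.0], 1666), (0.31, [262.0, 211.0], 3389)]
beaker top [(0.69, [159.0, 185.0], 628), (0.69, [387.0, 291.0], 781)]
beaker side [(0.66, [180.0, 278.0], 1039)]
jar top []
jar side [(0.81, [307.0, 286.0], 802), (0.51, [260.0, 222.0], 7193)]
amber_bottle top [(0.9, [383.0, 287.0], 759), (0.7, [278.0, 201.0], 8665)]
amber_bottle side [(0.61, [372.0, 191.0], 891)]
catch_face top [(0.26, [275.0, 200.0], 8571)]
catch_face side []
```

```bash
python3 - <<'E'
import cv2
a=cv2.imread("pics/top0.png")[130:330,110:430]
cv2.imwrite("pics/top0c.png",cv2.resize(a,None,fx=2.5,fy=2.5,interpolation=cv2.INTER_CUBIC))
E
```

```text
(no output)
```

View pics/side0.png

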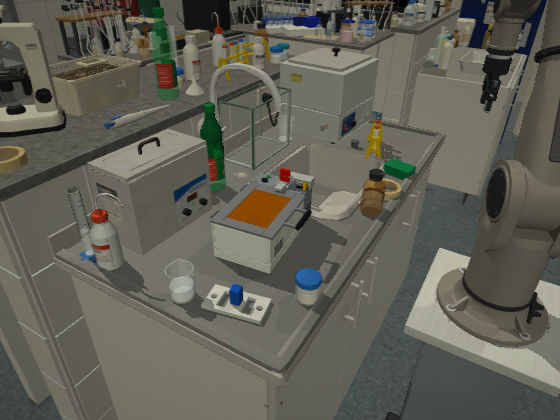

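View pics/top0c.png

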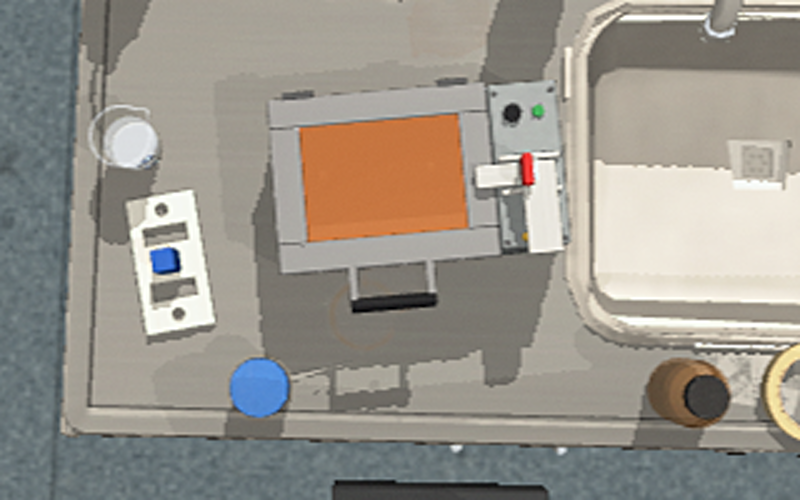

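The side view shows the box shut at about (262,215) and the frame at (236,303). The beaker is at (180,285), the jar at (307,287) and the amber bottle at (372,192). In the top crop the lid and deck corners are (270,100), (553,80), (562,250) and (282,273), the handle bar is at (394,301), the fin at (528,168) and the blue post at (165,260).

```bash
cat > h.py <<'E'
import numpy as np,cv2
from scipy.spatial.transform import Rotation as R
from scipy.optimize import least_squares
from station import bot
def q2R(q): return R.from_quat([q[1],q[2],q[3],q[0]])
def ray(ci,px):
    f=210/np.tan(np.radians(ci["vertical_fov"])/2)
    return q2R(ci["attitude"]).apply([(px[0]-ci["cx"])/f,-(px[1]-ci["cy"])/f,-1])
def onz(ci,px,z):
    d=ray(ci,px);p=np.array(ci["position"]);return p+d*(z-p[2])/d[2]
def proj(ci,P,fish=False):
    f=210/np.tan(np.radians(ci["vertical_fov"])/2)
    c=q2R(ci["attitude"]).inv().apply(np.atleast_2d(P)-ci["position"]);x,y,z=c[:,0],-c[:,1],-c[:,2]
    r=np.hypot(x,y);k=np.arctan2(r,z)/np.maximum(r,1e-9) if fish else 1/z
    return np.c_[ci["cx"]+f*x*k,ci["cy"]+f*y*k]
def pose(): 
    o=bot.get_obs();return np.array(o["eef_pos"]),q2R(o["tool_rot"]),o
# shift (tool axes, cm) and turn (tool rotvec deg) from the current pose to a world target
def delta(p0,r0,p1,r1):
    return np.round((r0.inv()*r1).as_rotvec(degrees=True),1),np.round(r0.inv().apply(np.array(p1)-p0)*100,2)
E
python3 - <<'E'
from h import *
ci=bot.camera_info("top");cs=bot.camera_info("side")
C=lambda u,v:np.array([u/2.5+110,v/2.5+130])-0.3
obs=[(C(553,80),(.08,-.15,.114)),(C(562,250),(-.08,-.15,.114)),(C(282,273),(-.086,.130,.114)),(C(394,301),(-.121,.024,.117)),(C(270,100),(.080,.130,.114))]
def res(v):
    B=R.from_euler('z',v[2])
    return np.concatenate([(proj(ci,B.apply(b)+[v[0],v[1],0])[0]-px) for px,b in obs])
s=least_squares(res,[.5,.05,0]);print(s.x,np.degrees(s.x[2]),s.fun.round(1))
x,y,th=s.x;B=R.from_euler('z',th)
top=bot and cv2.imread("pics/top0.png");sd=cv2.imread("pics/side0.png")
chk={"fl":(-.08,.13,0),"hand":(-.121,.024,.117),"rl":(.08,.13,0.114),"fl_l":(-.086,.13,.114)}
for k,b in chk.items(): print(k,proj(cs,B.apply(b)+[x,y,0])[0].round())
f=onz(ci,C(528,160),.162);print("fin",f,B.inv().apply(f-[x,y,0]))
def red(im):
    hsv=cv2.cvtColor(im,cv2.COLOR_BGR2HSV);return hsv
for n,p in [("h1",(161,209)),("h2",(178,313)),("c1",(126,202)),("c2",(193,190)),("c3",(215,325)),("c4",(150,341))]:
    print(n,onz(ci,C(*p),.010).round(4))
print("post",onz(ci,C(165,260),.052).round(4))
print("jar",onz(ci,C(260,387),.065).round(3),"bottle",onz(ci,C(706,397),.138).round(3),"beaker",onz(ci,C(131,143),.0).round(3))
E
python3 - <<'E'
import cv2
a=cv2.imread("pics/side0.png")[150:330,160:400]
cv2.imwrite("pics/side0c.png",cv2.resize(a,None,fx=3.3,fy=3.3,interpolation=cv2.INTER_CUBIC))
E
```

```text
[0.57249288 0.05952142 0.0901771 ] 5.166767206610092 [ 1.5  0.5  3.2 -1.3 -2.  -0.1 -1.4  0.4 -1.2  0.4]
fl [269. 276.]
hand [304. 219.]
rl [211. 220.]
fl_l [272. 239.]
fin [ 0.5823826  -0.05193691  0.162     ] [-0.00018783 -0.11189607  0.162     ]
h1 [0.5425 0.3151 0.01  ]
h2 [0.4353 0.2931 0.01  ]
c1 [0.549  0.3518 0.01  ]
c2 [0.563  0.2825 0.01  ]
c3 [0.4239 0.2545 0.01  ]
c4 [0.406  0.3208 0.01  ]
post [0.4877 0.3006 0.052 ]
jar [0.365 0.2   0.065] bottle [ 0.369 -0.221  0.138] beaker [0.612 0.352 0.   ]
```

View pics/side0c.png

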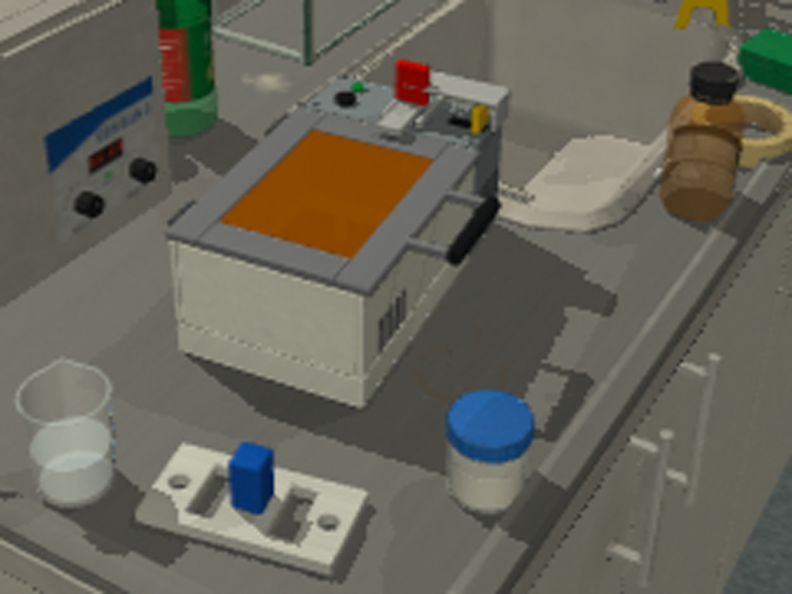

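The calibrated box pose agrees with the side view to a few mm. I'm moving towards the fin now, with the tool turned so that x lies along box +y and the fingers closed for pushing.

>>> carry_out --moves '[[[0, 0, -10], [5.6, -5.1, 0], 0], [[0, 0, -20], [11.1, -10.3, 0], 0], [[0, 0, -30], [16.7, -15.5, 0], 0], [[0, 0, -40], [22.3, -20.6, 0], 0], [[0, 0, -50], [27.8, -25.7, 0], 0]]' --newtons 20

```text
t: 1.52
eef_pos: [0.3388, -0.3891, 0.2487]
tool_rot: [0.001, 0.844, 0.536, 0.0]
contact_force: [0.5, -0.4, 0.4]
gripper_width: -0.001
```

```bash
cat >> h.py <<'E'
BX=np.array([.5725,.0595,0]);BY=0.0902
def box(p): return R.from_euler('z',BY).apply(p)+BX
def unbox(p): return R.from_euler('z',-BY).apply(np.array(p)-BX)
def down(yawdeg): # tool down, tool x at world yaw
    return R.from_euler('z',yawdeg,degrees=True)*R.from_euler('x',180,degrees=True)
def to(p1,yaw,label=""):
    p,r,o=pose();print(label,"turn,shift",*delta(p,r,p1,down(yaw)),"t",round(float(o["t"]),2))
def st():
    p,r,o=pose();print("tcp box",(unbox(p)*1000).round(1),"x yaw",np.degrees(np.arctan2(*r.apply([1,0,0])[[1,0]])).round(1),"F",np.round(o["contact_force"],1),"w",round(float(o["gripper_width"]),2),"q",np.round(o["q"],2))
E
python3 -c "
from h import *
st();to(box([0,-.075,.25]),95.2)"
```

```text
tcp box [-273.1 -425.7  248.7] x yaw 64.8 F [ 0.5 -0.4  0.4] w -0.0 q [ 0.97  0.23 -0.27  1.92  0.07  1.    0.22]
 turn,shift [  0.    0.  -30.4] [44.07  5.84 -0.15] t 1.52
```

>>> carry_out --moves '[[[0, 0, -7], [5.5, 0.7, 0], 0], [[0, 0, -14], [11, 1.4, 0], 0], [[0, 0, -21], [16.5, 2.1, 0], 0], [[0, 0, -28], [22, 2.9, 0], 0], [[0, 0, -30.4], [27.5, 3.6, 0], 0]]'

```text
t: 2.15
eef_pos: [0.4898, -0.1568, 0.2487]
tool_rot: [0.0, 0.676, 0.737, 0.0]
contact_force: [0.2, -1.1, -0.2]
gripper_width: -0.001
```

```bash
python3 -c "
from h import *
st();to(box([0,-.075,.25]),95.2)"
```

```text
tcp box [-101.9 -207.9  248.7] x yaw 95.0 F [ 0.2 -1.1 -0.2] w -0.0 q [ 0.63  0.25 -0.52  1.91  0.15  1.02  0.14]
 turn,shift [ 0.   0.  -0.2] [13.33 10.14 -0.13] t 2.15
```

>>> carry_out --moves '[[[0, 0, 0], [4.4, 3.4, 0], 0], [[0, 0, 0], [8.9, 6.8, 0], 0], [[0, 0, 0], [13.3, 10.1, 0], 0], [[0, 0, 0], [13.3, 10.1, 3], 0], [[0, 0, 0], [13.3, 10.1, 3], 0]]'

```text
t: 2.78
eef_pos: [0.5767, -0.0169, 0.2163]
tool_rot: [-0.002, 0.676, 0.737, -0.002]
contact_force: [-0.2, -0.7, 0.3]
gripper_width: 0.001
```

```bash
python3 -c "
from h import *
st()
ci=bot.camera_info('wrist');a=bot.read_camera('wrist');b=bot.read_camera('side')
pts={'fintop':(0,-.112,.162),'dfr':(-.08,-.15,.114),'drr':(.08,-.15,.114),'lfl':(-.086,.13,.114),'handle':(-.121,.024,.117),'rl':(.08,.13,.114),'lfr':(-.086,-.083,.114)}
a=np.ascontiguousarray(a[...,::-1])
for k,v in pts.items():
    u=proj(ci,box(v),True)[0];print(k,u.round(1));cv2.circle(a,tuple(int(x) for x in u),3,(255,0,255),1)
b=cv2.resize(b[120:330,160:400][...,::-1],None,fx=1,fy=1)
o=np.zeros((420,800,3),np.uint8);o[:,:560]=a;o[:210,560:]=b
cv2.imwrite('pics/w1.png',o)
"
```

```text
tcp box [ -2.7 -76.5 216.3] x yaw 94.9 F [-0.2 -0.7  0.3] w 0.0 q [ 0.35  0.41 -0.55  1.8   0.25  1.01 -0.21]
fintop [285.2 292.3]
dfr [188.5 301.7]
drr [379.6 300.9]
lfl [170.2 -43.9]
handle [120.6  88. ]
rl [388.2 -45.1]
lfr [172.2 225.5]
```

View pics/w1.png

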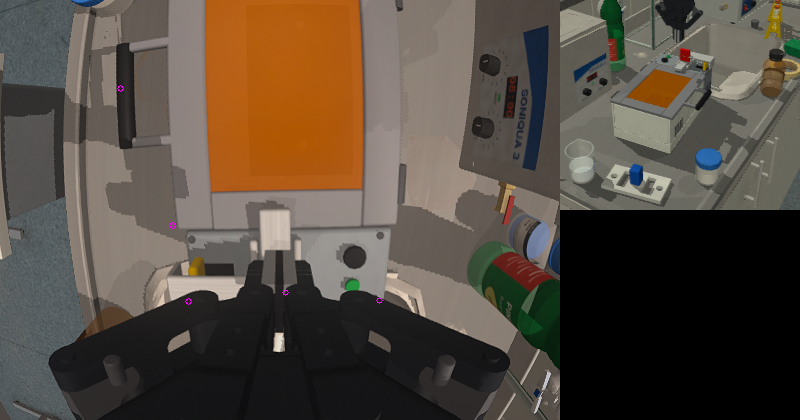

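The wrist view shows the lid's front-right corner at (178,229) and the handle bar running from (127,43) to (126,147). The projected points are about 5 px off, roughly 4 mm. The yellow catch peeks out at (197,267). I'll refine the box pose from these.

```bash
python3 - <<'E'
from h import *
ci=bot.camera_info('wrist');ct=bot.camera_info('top')
C=lambda u,v:np.array([u/2.5+110,v/2.5+130])-0.3
L=.104
ob=[((126,95),(-.121,.024,.117)),((178,229),(-.086,-.083,.114))]
tp=[(C(394,301),(-.121,.024,.117)),(C(282,273),(-.086,.13,.114)),(C(553,80),(.08,-.15,.114)),(C(270,100),(.08,.13,.114))]
def res(v):
    B=R.from_euler('z',v[2]);T=[v[0],v[1],0]
    r=[proj(ci,B.apply(b)+T,True)[0]-p for p,b in ob]
    r+=[(proj(ct,B.apply(b)+T)[0]-p) *.7 for p,b in tp]
    # bar direction
    e=proj(ci,B.apply([(-.121,.062,.117),(-.121,-.014,.117)])+T,True);r.append([(e[0]-e[1])[0]-1.0,0])
    return np.concatenate(r)
s=least_squares(res,[.5725,.0595,.09]);print(s.x,s.fun.round(1))
E
```

```text
[0.57768706 0.05531967 0.09467413] [-1.1 -1.7 -0.3  0.8  0.4 -1.2 -0.  -1.4  2.1 -1.3  0.3 -1.  -2.7  0. ]
```

>>> carry_out --moves '[[[0, 0, 0], [0.3, 0.3, 5.8], 0], [[0, 0, 0], [0.3, 0.3, 5.8], 0], [[0, 0, 0], [-1, 0.3, 5.8], 0], [[0, 0, 0], [-2, 0.3, 5.8], 0], [[0, 0, 0], [-3, 0.3, 5.8], 0]]'

```text
t: 3.5
eef_pos: [0.585, -0.0473, 0.1622]
tool_rot: [0.001, 0.677, 0.736, 0.001]
contact_force: [1.0, 1.9, 2.0]
gripper_width: -0.0
```

```bash
sed -i 's/^BX=.*/BX=np.array([.5775,.0555,0]);BY=0.0940/' h.py; python3 -c "
from h import *
st();to(box([0,-.135,.158]),95.4)"
```

```text
tcp box [  -2.2 -103.   162.2] x yaw 94.8 F [1.  1.9 2. ] w -0.0 q [ 0.38  0.48 -0.53  1.83  0.3   0.91 -0.2 ]
 turn,shift [ 0.2 -0.  -0.6] [-3.2   0.24  0.42] t 3.5
```

>>> carry_out --moves '[[[0, 0, 0], [-0.8, 0.2, 0], 0], [[0, 0, 0], [-1.6, 0.2, 0], 0], [[0, 0, 0], [-2.3, 0.2, 0], 0], [[0, 0, 0], [-2.7, 0.2, 0], 0], [[0, 0, 0], [-2.7, 0.2, 0], 0]]'

```text
t: 4.12
eef_pos: [0.5878, -0.0742, 0.16]
tool_rot: [-0.0, 0.677, 0.736, -0.001]
contact_force: [-0.3, 0.9, -0.8]
gripper_width: 0.001
```

>>> carry_out --moves '[[[0, 0, 0], [-0.3, 0, 0], 0], [[0, 0, 0], [-0.5, 0, 0], 0], [[0, 0, 0], [-0.5, 0, 0], 0]]'

```text
t: 4.5
eef_pos: [0.5879, -0.0761, 0.16]
tool_rot: [-0.001, 0.676, 0.737, 0.0]
contact_force: [-0.8, 6.1, -1.1]
gripper_width: -0.002
```

>>> carry_out --moves '[[[0, 0, 0], [-0.3, 0, 0], 0], [[0, 0, 0], [-0.6, 0, 0], 0], [[0, 0, 0], [-0.6, 0, 0], 0]]'

```text
t: 4.88
eef_pos: [0.5879, -0.0765, 0.1601]
tool_rot: [-0.004, 0.674, 0.739, 0.002]
contact_force: [-3.2, 18.3, 2.3]
gripper_width: 0.002
```

>>> carry_out --moves '[[[0, 0, 0], [1.5, 0, -1], 0], [[0, 0, 0], [3, 0, -5], 0], [[0, 0, 0], [7, -4, -6], 3], [[0, 0, 0], [11, -8, -6], 5], [[0, 0, 0], [15, -11.5, -6], 5]]'

```text
t: 5.5
eef_pos: [0.4603, 0.0558, 0.2208]
tool_rot: [0.001, 0.677, 0.736, -0.0]
contact_force: [0.8, 0.0, -0.6]
gripper_width: 0.586
```

```bash
python3 -c "
from h import *
st();to(box([-.121,.024,.112]),95.4)
ci=bot.camera_info('wrist');a=bot.read_camera('wrist');
pts={'dfr':(-.08,-.15,.114),'drr':(.08,-.15,.114),'handle':(-.121,.024,.117),'h1':(-.121,.062,.117),'h2':(-.121,-.014,.117),'lfr':(-.086,-.083,.114),'tab':(-.074,-.104,.136)}
a=np.ascontiguousarray(a[...,::-1])
for k,v in pts.items():
    u=proj(ci,box(v),True)[0];print(k,u.round(1));cv2.circle(a,tuple(int(x) for x in u),3,(255,0,255),1)
cv2.imwrite('pics/w2.png',a)
"
```

```text
tcp box [-116.6   11.3  220.8] x yaw 94.8 F [ 0.8  0.  -0.6] w 0.59 q [ 0.32  0.22 -0.64  2.04  0.17  0.93 -0.33]
 turn,shift [ 0.1  0.1 -0.6] [ 1.29 -0.46 10.88] t 5.5
dfr [319.5 375.5]
drr [464.9 357.8]
handle [273.9 199.6]
h1 [273.2 147.2]
h2 [274.6 248.4]
lfr [316.7 320.5]
tab [332.4 354.5]
```

View pics/w2.png

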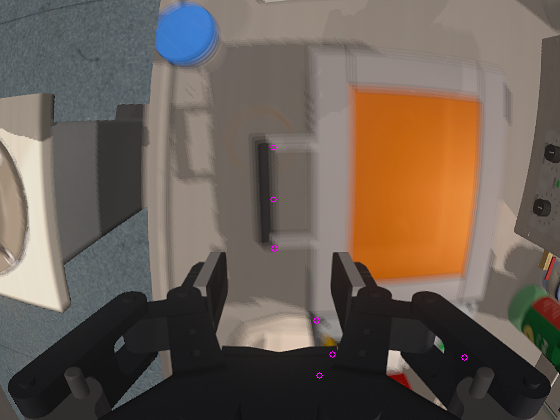

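>>> carry_out --moves '[[[0, 0, -0.6], [1.3, -0.5, 3], 3.2], [[0, 0, -0.6], [1.3, -0.5, 5], 3.2], [[0, 0, -0.6], [1.3, -0.5, 5], 3.2], [[0, 0, -0.6], [1.3, -0.5, 5], 3.2], [[0, 0, -0.6], [1.3, -0.5, 5], 3.2]]'

```text
t: 6.18
eef_pos: [0.4563, 0.0677, 0.1712]
tool_rot: [0.001, 0.673, 0.74, 0.001]
contact_force: [0.1, 0.1, 0.5]
gripper_width: 0.373
```

```bash
python3 -c "
from h import *
st();to(box([-.121,.024,.118]),95.4)
ci=bot.camera_info('wrist');a=bot.read_camera('wrist');
pts={'handle':(-.121,.024,.117),'h1':(-.121,.062,.117),'h2':(-.121,-.014,.117),'lfr':(-.086,-.083,.114),'tab':(-.074,-.104,.136),'lfl':(-.086,.13,.114)}
a=np.ascontiguousarray(a[...,::-1])
for k,v in pts.items():
    u=proj(ci,box(v),True)[0];print(k,u.round(1));cv2.circle(a,tuple(int(x) for x in u),3,(255,0,255),1)
cv2.imwrite('pics/w3.png',a)
"
```

```text
tcp box [-119.5   23.6  171.2] x yaw 95.4 F [0.1 0.1 0.5] w 0.37 q [ 0.27  0.29 -0.64  2.09  0.23  0.83 -0.41]
 turn,shift [0.1 0.  0. ] [ 0.05 -0.16  5.32] t 6.17
handle [277.8 239.2]
h1 [277.7 175.2]
h2 [277.8 295.2]
lfr [324.6 370.1]
tab [341.6 408. ]
lfl [340.   57.2]
```

View pics/w3.png

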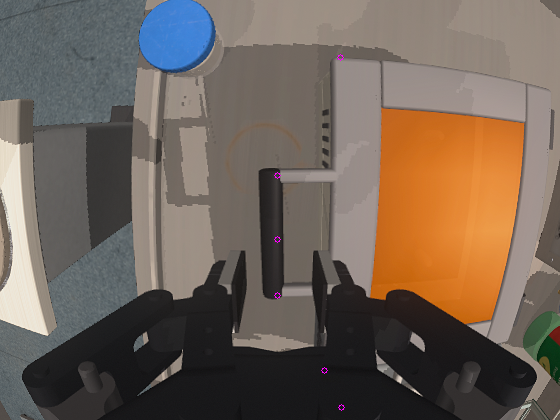

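The bar is centred at (271,234), 3.5 mm nearer the robot than predicted, and the finger mid-line is at column 280. I'm lowering, gripping and lifting.

>>> carry_out --moves '[[[0, 0, 0], [0.2, -0.5, 2], 3.2], [[0, 0, 0], [0.2, -0.5, 4.5], 3.2], [[0, 0, 0], [0.2, -0.5, 5.3], 3.2], [[0, 0, 0], [0.2, -0.5, 5.3], 0.5], [[0, 0, 0], [0.2, -0.5, 5.3], 0.5]]' --newtons 25

```text
t: 6.85
eef_pos: [0.4517, 0.0695, 0.1181]
tool_rot: [0.001, 0.673, 0.74, 0.001]
contact_force: [4.7, -0.3, -5.7]
gripper_width: 0.148
```

>>> carry_out --moves '[[[0, 0, 0], [0, 0, 0], 0.5], [[0, 0, 0], [0, 0, 0], 0.5]]'

```text
t: 7.1
eef_pos: [0.4517, 0.0696, 0.1181]
tool_rot: [0.001, 0.673, 0.74, 0.001]
contact_force: [5.1, 0.6, -4.4]
gripper_width: 0.154
```

>>> carry_out --moves '[[[0, 0, 0], [0, 0.15, -1], 0.5], [[0, 0, 0], [0, 0.25, -2], 0.5], [[0, 0, 0], [0, 0.45, -3], 0.5], [[0, 0, 0], [0, 0.6, -4], 0.5], [[0, 0, 0], [0, 0.7, -4.2], 0.5]]'

```text
t: 7.72
eef_pos: [0.456, 0.07, 0.1595]
tool_rot: [-0.001, 0.672, 0.74, -0.001]
contact_force: [-4.1, 0.5, -5.3]
gripper_width: 0.151
```

>>> carry_out --moves '[[[0, 0, 0], [0, 0, -0.2], 0.5], [[0, 0, 0], [0, 0.05, -0.4], 0.5], [[0, 0, 0], [0, 0.05, -0.4], 0.5]]'

```text
t: 8.1
eef_pos: [0.4567, 0.0701, 0.163]
tool_rot: [-0.001, 0.672, 0.74, -0.001]
contact_force: [-5.5, 1.1, -1.7]
gripper_width: 0.151
```

>>> carry_out --moves '[[[0, 0, 0], [0, 0, -0.2], 0.5], [[0, 0, 0], [0, 0, -0.4], 0.5], [[0, 0, 0], [0, 0, -0.4], 0.5]]'

```text
t: 8.48
eef_pos: [0.4574, 0.0701, 0.1665]
tool_rot: [-0.0, 0.672, 0.74, -0.0]
contact_force: [-1.2, 3.5, -21.7]
gripper_width: 0.149
```

>>> carry_out --moves '[[[0, 0, 0], [0, 0, 0.4], 2.5], [[0, 0, 0], [0, 0, 0.4], 3.2], [[0, 0, 0], [0, 0, -2], 3.2], [[0, 0, 0], [0, 0, -6], 3.2], [[0, 0, 0], [-4, 0, -8], 1]]'

```text
t: 9.1
eef_pos: [0.4639, 0.0329, 0.251]
tool_rot: [0.002, 0.67, 0.742, 0.003]
contact_force: [0.9, -0.2, -0.8]
gripper_width: 0.179
```

>>> carry_out --moves '[[[0, 0, 0], [-4, 0, 0], 0], [[0, 0, 0], [-6, 0, 0], 0], [[0, 0, 0], [-6, 0, 0], 0], [[0, 0, 0], [-6, 0, 0], 0]]'

```text
t: 9.6
eef_pos: [0.4679, -0.0284, 0.248]
tool_rot: [0.001, 0.672, 0.74, 0.001]
contact_force: [-1.1, 0.0, 0.1]
gripper_width: -0.001
```

```bash
python3 -c "
from h import *
st()
ci=bot.camera_info('wrist');a=bot.read_camera('wrist');b=bot.read_camera('side')
pts={'tab':(-.070,-.104,.136),'tabface':(-.074,-.104,.136),'lfr':(-.086,-.083,.15),'dfr':(-.08,-.15,.114)}
a=np.ascontiguousarray(a[...,::-1])
for k,v in pts.items():
    u=proj(ci,box(v),True)[0];print(k,u.round(1));cv2.circle(a,tuple(int(x) for x in u),3,(255,0,255),1)
o=np.zeros((420,800,3),np.uint8);o[:,:560]=a;o[:210,560:]=b[120:330,200:440,::-1]
cv2.imwrite('pics/w4.png',o)
for c in ['wrist','side']: print([(d['score'],d['location'],d['region'].sum()) for d in bot.silhouettes('catch_face',c)[:2]])
"
```

```text
tcp box [-117.   -73.3  248. ] x yaw 95.5 F [-1.1  0.   0.1] w -0.0 q [ 0.47  0.19 -0.6   2.    0.12  0.99 -0.09]
tab [338.6 250.9]
tabface [333.7 250.9]
lfr [322.3 231.7]
dfr [320.2 288.5]
[(0.83, [333.9, 258.6], np.int64(361))]
[]
```

View pics/w4.png

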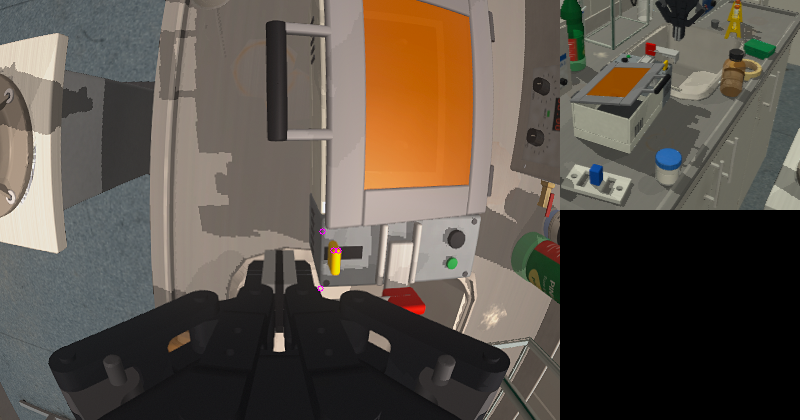

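The lid is holding, raised. The yellow tab is at about (334,258), so its centre is near box y -109 mm, and the fin has moved clear to (403,300). I'm lowering in front of the tab and pushing towards the rear.

>>> carry_out --moves '[[[0, 0, 0], [-3.6, 0, 3], 0], [[0, 0, 0], [-3.6, 0, 8], 0], [[0, 0, 0], [-3.6, 0, 11.2], 0], [[0, 0, 0], [-3.6, 0.5, 11.2], 0], [[0, 0, 0], [-3.6, 1.5, 11.2], 0]]'

```text
t: 10.42
eef_pos: [0.4871, -0.0634, 0.1365]
tool_rot: [0.001, 0.672, 0.74, 0.001]
contact_force: [0.4, -1.5, -0.1]
gripper_width: -0.003
```

>>> carry_out --moves '[[[0, 0, 0], [0, 0.8, 0], 0], [[0, 0, 0], [0, 1.5, 0], 0], [[0, 0, 0], [0, 2.2, 0], 0], [[0, 0, 0], [0, 2.5, 0], 0], [[0, 0, 0], [0, 2.5, 0], 0]]'

```text
t: 11.05
eef_pos: [0.5109, -0.0615, 0.1353]
tool_rot: [0.0, 0.673, 0.74, 0.0]
contact_force: [-2.1, 0.0, 0.5]
gripper_width: -0.005
```

>>> carry_out --moves '[[[0, 0, 0], [0, 0.5, 0], 0], [[0, 0, 0], [0, 0.8, 0], 0], [[0, 0, 0], [0, 0.8, 0], 0]]'

```text
t: 11.42
eef_pos: [0.5191, -0.0606, 0.1353]
tool_rot: [0.0, 0.672, 0.74, 0.0]
contact_force: [-1.5, -0.7, -1.7]
gripper_width: 0.001
```

>>> carry_out --moves '[[[0, 0, 0], [0, 0.4, 0], 0], [[0, 0, 0], [0, 0.6, 0], 0], [[0, 0, 0], [0, 0.6, 0], 0]]'

```text
t: 11.8
eef_pos: [0.5203, -0.0606, 0.1344]
tool_rot: [-0.003, 0.673, 0.74, -0.004]
contact_force: [-14.8, -0.6, 8.6]
gripper_width: 0.003
```

>>> carry_out --moves '[[[0, 0, 0], [0, -2.5, -1], 0], [[0, 0, 0], [0, -4, -6], 0], [[0, 0, 0], [4, -5, -9.5], 1.5], [[0, 0, 0], [9, -5.6, -9.5], 3.2], [[0, 0, 0], [13.6, -5.6, -9.5], 3.2]]'

```text
t: 12.42
eef_pos: [0.4564, 0.0715, 0.2315]
tool_rot: [0.001, 0.673, 0.74, 0.001]
contact_force: [1.0, 0.2, 0.2]
gripper_width: 0.379
```

>>> carry_out --moves '[[[0, 0, 0], [0, 0, 0], 3.2]]'

```text
t: 12.55
eef_pos: [0.4562, 0.0741, 0.2313]
tool_rot: [0.001, 0.67, 0.742, 0.002]
contact_force: [0.7, 0.3, -0.2]
gripper_width: 0.371
```

```bash
sed -i 's/^BX=.*/BX=np.array([.574,.056,0]);BY=0.0940/' h.py; python3 -c "
from h import *
st();to([.4570,.0701,.165],95.4)"
```

```text
tcp box [-115.6   29.   231.3] x yaw 95.9 F [ 0.7  0.3 -0.2] w 0.37 q [ 0.31  0.2  -0.67  2.03  0.15  0.95 -0.34]
 turn,shift [ 0.2 -0.1  0.5] [-0.41  0.02  6.63] t 12.55
```

>>> carry_out --moves '[[[0, 0, 0.4], [-0.3, 0, 3], 3.2], [[0, 0, 0.4], [-0.3, 0, 6], 3.2], [[0, 0, 0.4], [-0.3, 0, 6.7], 3.2], [[0, 0, 0.4], [-0.3, 0, 6.7], 0.5], [[0, 0, 0.4], [-0.3, 0, 6.7], 0.5]]'

```text
t: 13.18
eef_pos: [0.4573, 0.0668, 0.1641]
tool_rot: [0.001, 0.675, 0.738, 0.001]
contact_force: [4.2, -0.0, -7.8]
gripper_width: 0.149
```

>>> carry_out --moves '[[[0, 0, 0], [0, 0, 0], 0.5]]'

```text
t: 13.3
eef_pos: [0.4572, 0.0668, 0.1641]
tool_rot: [0.001, 0.675, 0.738, 0.001]
contact_force: [4.8, -0.6, -5.3]
gripper_width: 0.152
```

>>> carry_out --moves '[[[0, 0, 0], [0, 0, 0.3], 2.5], [[0, 0, 0], [0, 0, 0.7], 2.5], [[0, 0, 0], [0, 0, 0.7], 0.5], [[0, 0, 0], [0, 0, 0.7], 0.5], [[0, 0, 0], [0, 0, 0.7], 0.5]]' --newtons 30

```text
t: 13.92
eef_pos: [0.4573, 0.0671, 0.1564]
tool_rot: [0.001, 0.675, 0.738, 0.001]
contact_force: [4.8, -0.3, -5.4]
gripper_width: 0.143
```

>>> carry_out --moves '[[[0, 0, 0], [0, 0.2, -0.9], 0.5], [[0, 0, 0], [0, 0.5, -1.75], 0.5]]'

```text
t: 14.18
eef_pos: [0.4619, 0.0676, 0.1737]
tool_rot: [0.0, 0.675, 0.738, 0.001]
contact_force: [5.8, 0.5, -8.5]
gripper_width: 0.147
```

>>> carry_out --moves '[[[0, 0, 0], [0, 0.6, -1.7], 0.5], [[0, 0, 0], [0, 1.4, -3.3], 0.5], [[0, 0, 0], [0, 2.3, -4.9], 0.5], [[0, 0, 0], [0, 3.4, -6.3], 0.5], [[0, 0, 0], [0, 4.6, -7.7], 0.5]]'

```text
t: 14.8
eef_pos: [0.5045, 0.0722, 0.2496]
tool_rot: [-0.002, 0.674, 0.738, -0.002]
contact_force: [-3.1, 3.5, -6.5]
gripper_width: 0.145
```

>>> carry_out --moves '[[[0, 0, 0], [0, 1.3, -1.25], 0.5], [[0, 0, 0], [0, 2.7, -2.4], 0.5], [[0, 0, 0], [0, 4.2, -3.4], 0.5], [[0, 0, 0], [0, 5.8, -4.2], 0.5], [[0, 0, 0], [0, 7.5, -5.0], 0.5]]'

```text
t: 15.42
eef_pos: [0.5791, 0.0803, 0.3017]
tool_rot: [-0.002, 0.674, 0.739, -0.002]
contact_force: [-11.1, 3.0, 9.5]
gripper_width: 0.146
```

>>> carry_out --moves '[[[0, 0, 0], [0, 1.7, -0.8], 0.5], [[0, 0, 0], [0, 3.5, -1.2], 0.5], [[0, 0, 0], [0, 5.3, -1.5], 0.5], [[0, 0, 0], [0, 7.1, -1.5], 0.5], [[0, 0, 0], [0, 7.5, -1.5], 0.5]]'

```text
t: 16.05
eef_pos: [0.6556, 0.0884, 0.3163]
tool_rot: [-0.002, 0.674, 0.739, 0.001]
contact_force: [-5.0, 4.6, 5.6]
gripper_width: 0.149
```

>>> carry_out --moves '[[[0, 0, 0], [0, 0, 0], 0.5], [[0, 0, 0], [0, 0, 0], 3.5], [[0, 0, 0], [0, 0, 0], 3.5], [[0, 0, 0], [0, 0, -4], 3.5], [[0, 0, 0], [0, 0, -7], 3.5]]'

```text
t: 16.68
eef_pos: [0.6564, 0.0841, 0.3869]
tool_rot: [0.0, 0.675, 0.737, -0.0]
contact_force: [-0.2, 0.2, -0.8]
gripper_width: 0.407
```

```bash
python3 -c "
from h import *
st();p=box([-.22,.15,.3]);to(p,60,'out')
a=bot.read_camera('side');b=bot.read_camera('top')
o=np.zeros((420,800,3),np.uint8);o[:,:400]=a[:,100:500,::-1];o[:,400:]=b[:,80:480,::-1]
cv2.imwrite('pics/s5.png',o)
"
```

```text
tcp box [ 84.7  20.2 386.9] x yaw 95.0 F [-0.2  0.2 -0.8] w 0.41 q [ 0.19  0.43 -0.61  1.37  0.25  1.41 -0.32]
out turn,shift [ 0.  0. 35.] [ 12.79 -30.55   8.68] t 16.68
```

View pics/s5.png

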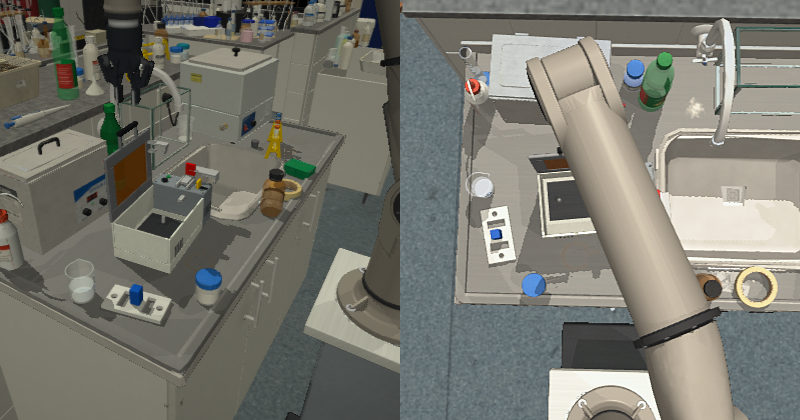

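The lid stands upright and nothing else has shifted. Now to the frame.

>>> carry_out --moves '[[[0, 0, 9], [1, -6, 0], 5], [[0, 0, 18], [5, -10, 0], 5], [[0, 0, 27], [9.5, -13.5, 2], 5], [[0, 0, 36], [14, -15, 5], 5], [[0, 0, 45], [18.5, -15.5, 9], 5]]'

```text
t: 17.4
eef_pos: [0.4849, 0.2558, 0.2955]
tool_rot: [0.001, 0.907, 0.42, 0.001]
contact_force: [0.7, 0.1, -0.0]
gripper_width: 0.583
```

```bash
python3 -c "
from h import *
st();to([.46,.30,.22],11.6)"
```

```text
tcp box [-69.9 207.3 295.5] x yaw 49.7 F [ 0.7  0.1 -0. ] w 0.58 q [-0.09  0.28 -0.62  1.77  0.18  1.14 -1.47]
 turn,shift [ 0.1 -0.1 38.1] [ 1.75 -4.77  7.54] t 17.4
```

>>> carry_out --moves '[[[0, 0, 10], [0.6, -1.6, 2.5], 5], [[0, 0, 20], [1.2, -3.2, 5], 5], [[0, 0, 30], [1.7, -4.8, 7.5], 5], [[0, 0, 38.1], [1.7, -4.8, 7.5], 5], [[0, 0, 38.1], [1.7, -4.8, 7.5], 5]]'

```text
t: 18.02
eef_pos: [0.4593, 0.2986, 0.22]
tool_rot: [0.001, 0.994, 0.105, -0.001]
contact_force: [-0.3, -0.6, 0.2]
gripper_width: 0.582
```

>>> carry_out --moves '[[[0, 0, 0], [0, 0, 0], 5]]'

```text
t: 18.15
eef_pos: [0.4599, 0.2987, 0.2208]
tool_rot: [0.0, 0.994, 0.105, 0.0]
contact_force: [-0.4, 0.5, 1.3]
gripper_width: 0.58
```

```bash
python3 -c "
from h import *
st();to([.489,.303,.05],11.6)
ci=bot.camera_info('wrist');a=bot.read_camera('wrist')
d=bot.silhouettes('slide_frame','wrist');print([(round(x['score'],2),x['location'],x['region'].sum()) for x in d])
np.save('fr.npy',d[0]['region'])
a=np.ascontiguousarray(a[...,::-1])
F=R.from_euler('z',-78.4,degrees=True)
for b in [(0,.055,.01),(0,-.055,.01),(0,0,.052),(.035,.07,.01),(-.035,.07,.01),(.035,-.07,.01),(-.035,-.07,.01)]:
    u=proj(ci,F.apply(b)+[.489,.3035,0],True)[0];print(b,u.round(1));cv2.circle(a,tuple(int(x) for x in u),3,(255,0,255),1)
cv2.imwrite('pics/w6.png',a)
"
```

```text
tcp box [-90.8 252.3 220.8] x yaw 12.1 F [-0.4  0.5  1.3] w 0.58 q [-0.28  0.34 -0.51  1.86  0.2   0.99 -2.23]
 turn,shift [ 0.  -0.   0.5] [ 2.93  0.18 17.08] t 18.15
[]Traceback (most recent call last):
  File "<string>", line 6, in <module>
    np.save('fr.npy',d[0]['region'])
                     ~^^^
IndexError: list index out of range
```

```bash
python3 -c "
from h import *
ci=bot.camera_info('wrist');a=bot.read_camera('wrist')
a=np.ascontiguousarray(a[...,::-1])
F=R.from_euler('z',-78.4,degrees=True)
for b in [(0,.055,.01),(0,-.055,.01),(0,0,.052),(.035,.07,.01),(-.035,.07,.01),(.035,-.07,.01),(-.035,-.07,.01)]:
    u=proj(ci,F.apply(b)+[.489,.3035,0],True)[0];print(b,u.round(1));cv2.circle(a,tuple(int(x) for x in u),2,(255,0,255),1)
cv2.imwrite('pics/w6.png',a)
"
```

```text
(0, 0.055, 0.01) [280.4 107.5]
(0, -0.055, 0.01) [279.6 211.4]
(0, 0, 0.052) [280.2 165.3]
(0.035, 0.07, 0.01) [314.7  93.8]
(-0.035, 0.07, 0.01) [246.3  93.3]
(0.035, -0.07, 0.01) [311.6 224.9]
(-0.035, -0.07, 0.01) [247.4 224.5]
```

View pics/w6.png

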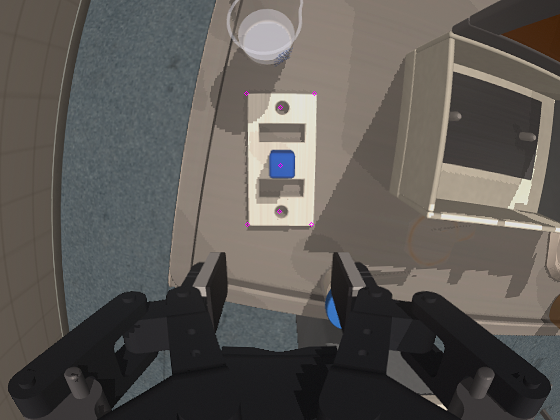

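The frame outline, holes (282,107) and (281,212) and post (282,164) match the prediction within 2 px. The pins are visible at about (455,117) and (527,136). I'm lowering to grip the post.

>>> carry_out --moves '[[[0, 0, 0.5], [2.9, 0.3, 5], 5], [[0, 0, 0.5], [2.9, 0.3, 10], 5], [[0, 0, 0.5], [2.9, 0.3, 15], 5], [[0, 0, 0.5], [2.9, 0.3, 18.5], 5], [[0, 0, 0.5], [2.9, 0.3, 18.5], 5]]'

```text
t: 18.92
eef_pos: [0.4872, 0.3009, 0.0336]
tool_rot: [0.001, 0.995, 0.1, -0.002]
contact_force: [-0.6, 0.3, 0.7]
gripper_width: 0.589
```

>>> carry_out --moves '[[[0, 0, 0], [0, 0, 0], 1], [[0, 0, 0], [0, 0, 0], 1], [[0, 0, 0], [0, 0, 0], 1]]' --newtons 50

```text
t: 19.3
eef_pos: [0.4899, 0.3031, 0.0379]
tool_rot: [-0.001, 0.995, 0.1, 0.002]
contact_force: [-1.5, 0.5, 8.0]
gripper_width: 0.273
```

```bash
python3 -c "
from h import *
st()
print('pins pred',box([.015,-.025,.055]),box([.015,.085,.055]))"
```

```text
tcp box [-60.5 253.9  37.9] x yaw 11.5 F [-1.5  0.5  8. ] w 0.27 q [-0.36  0.63 -0.4   1.92  0.38  0.66 -2.36]
pins pred [0.59128032 0.03251829 0.055     ] [0.58095554 0.14203267 0.055     ]
```

>>> carry_out --moves '[[[0, 0, 0], [0, 0, -4], 1], [[0, 0, 0], [0, 0, -9], 1], [[0, 0, 0], [0, 0, -14], 1], [[0, 0, -8], [0, 0, -18], 1], [[0, 0, -16], [-2, 2, -19], 1]]'

```text
t: 19.92
eef_pos: [0.4744, 0.2809, 0.2297]
tool_rot: [-0.001, 0.971, 0.24, 0.003]
contact_force: [0.3, -0.9, -2.1]
gripper_width: 0.275
```

>>> carry_out --moves '[[[0, 0, -8], [0, 1, 0], 1], [[0, 0, -16], [0, 2, 0], 1], [[0, 0, -24], [0, 3, 0], 1], [[0, 0, -32], [0, 4, 0], 1], [[0, 0, -40], [0, 5, 0], 1]]'

```text
t: 20.55
eef_pos: [0.496, 0.2336, 0.2262]
tool_rot: [0.0, 0.83, 0.557, 0.0]
contact_force: [0.2, -0.5, -1.8]
gripper_width: 0.273
```

```bash
python3 -c "
from h import *
st();to(box([.0,.07,.23]),95.4)"
```

```text
tcp box [-61.  184.1 226.2] x yaw 67.7 F [ 0.2 -0.5 -1.8] w 0.27 q [ 0.    0.37 -0.69  1.85  0.28  1.02 -1.19]
 turn,shift [  0.    0.  -27.7] [-7.28 10.7  -0.37] t 20.55
```

>>> carry_out --moves '[[[0, 0, -9], [-1, 2, 0], 1], [[0, 0, -18], [-2, 4, 0], 1], [[0, 0, -27.7], [-3, 5, 0], 1], [[0, 0, -27.7], [-3, 5, 0], 1], [[0, 0, -27.7], [-3, 5, 0], 1]]'

```text
t: 21.18
eef_pos: [0.5303, 0.188, 0.2261]
tool_rot: [-0.0, 0.675, 0.737, 0.0]
contact_force: [0.2, 0.4, -1.8]
gripper_width: 0.271
```

```bash
python3 -c "
from h import *
import json
p,r,o=pose();ci=bot.camera_info('wrist');st()
a=bot.read_camera('wrist')[...,::-1]
rp=r.inv().apply(ci['position']-p);rr=r.inv()*q2R(ci['attitude']);print(rp,rr.as_quat())
r6=down(12.1);p6=np.array([.4599,.2987,.2208])
q=(r6*rr).as_quat()
c6=dict(ci,position=p6+r6.apply(rp),attitude=np.array([q[3],*q[:3]]))
P=[box([.015,y,z]) for y in(-.025,.085) for z in (.03,.055)]
print('w6',proj(c6,P,True).round(1));print('now',proj(ci,P,True).round(1))
np.save('c6.npy',c6,allow_pickle=True);np.save('c7.npy',ci,allow_pickle=True)
w=cv2.imread('pics/w6.png')[60:220,400:560]
big=cv2.resize(w,None,fx=2.5,fy=2.5,interpolation=cv2.INTER_CUBIC)
o=np.zeros((600,800,3),np.uint8);o[:400,:400]=big;o[:,400:]=cv2.resize(a[0:300,180:380],None,fx=2,fy=2,interpolation=cv2.INTER_CUBIC)
cv2.imwrite('pics/w7full.png',a);cv2.imwrite('pics/w7.png',o)
"
```

```text
tcp box [-31.1 135.6 226.1] x yaw 95.0 F [ 0.2  0.4 -1.8] w 0.27 q [ 0.15  0.42 -0.77  1.81  0.33  1.05 -0.66]
[ 0.0662292  -0.00075287 -0.12639792] [-0.70063976 -0.70102421 -0.09436483 -0.09361758]
w6 [[522.  136.6]
 [535.4 138.2]
 [449.  115.4]
 [460.9 115.3]]
now [[319.3 324.2]
 [321.6 336.5]
 [323.7 238.2]
 [327.  246.7]]
```

View pics/w7.png

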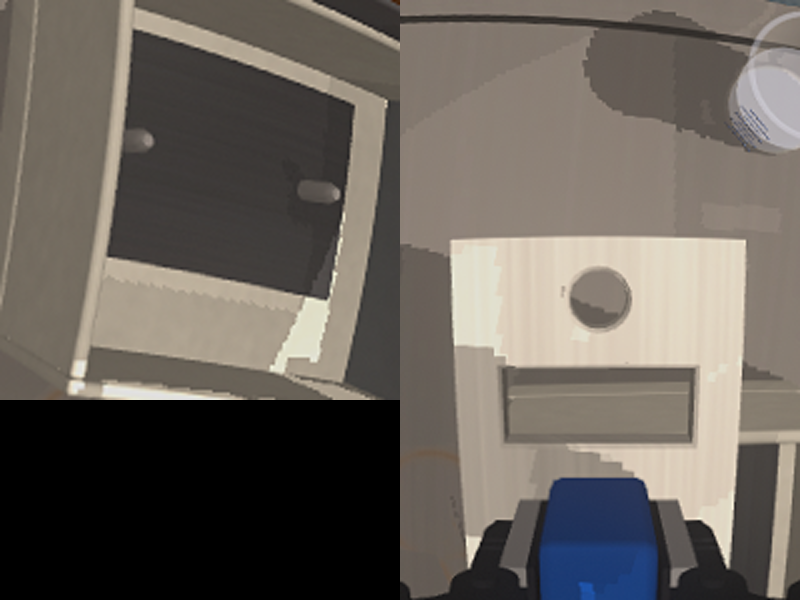

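The measured pin tips, (535.6,137.6) and (461.2,116), match the predicted (535.4,138.2) and (460.9,115.3). The frame hole is seen at (280,149.5). Next I compute the frame's offset in the hand.

```bash
python3 -c "
from h import *
ci=np.load('c7.npy',allow_pickle=True).item()
p,r,o=pose()
for c in [(.055,0,.028),(.07,.035,.028),(.07,-.035,.028)]:
    print(c,proj(ci,r.apply(c)+p,True).round(1))
print('obs hole 280,149.5 corners (205.5,120) (352.5,120)')
st();to(box([.015,.03,.226]),95.4)"
```

```text
(0.055, 0, 0.028) [[280.5 148.6]]
(0.07, 0.035, 0.028) [[353.9 118.6]]
(0.07, -0.035, 0.028) [[206.9 118.7]]
obs hole 280,149.5 corners (205.5,120) (352.5,120)
tcp box [-31.2 135.8 226.1] x yaw 95.1 F [-0.3  0.  -2.2] w 0.27 q [ 0.15  0.42 -0.77  1.81  0.33  1.05 -0.66]
 turn,shift [ 0.  -0.  -0.3] [-1.056e+01  4.670e+00  1.000e-02] t 21.23
```

>>> carry_out --moves '[[[0, 0, 0], [-4, 2, 0], 1], [[0, 0, 0], [-8, 4, 0], 1], [[0, 0, -0.3], [-10.5, 4.7, 0], 1], [[0, 0, -0.3], [-10.5, 4.7, 4], 1], [[0, 0, -0.3], [-10.5, 4.7, 8], 1]]'

```text
t: 21.85
eef_pos: [0.5874, 0.0877, 0.1456]
tool_rot: [0.001, 0.673, 0.74, 0.001]
contact_force: [-0.1, -0.7, -2.9]
gripper_width: 0.275
```

>>> carry_out --moves '[[[0, 0, 0], [0, 0, 2], 1], [[0, 0, 0], [0, 0, 2.5], 1], [[0, 0, 0], [0, 0, 2.5], 1]]'

```text
t: 22.22
eef_pos: [0.5869, 0.0876, 0.1214]
tool_rot: [-0.0, 0.672, 0.74, -0.0]
contact_force: [-3.4, 0.4, -3.4]
gripper_width: 0.267
```

```bash
python3 -c "
from h import *
st();to(box([.0155,.0305,.0675]),95.4)
ci=bot.camera_info('wrist');p,r,o=pose()
a=bot.read_camera('wrist')[...,::-1]
print('pin tip',proj(ci,[box([.015,.085,.055])],True),'hole',proj(ci,r.apply((.055,-.0005,.028))+p,True))
cv2.imwrite('pics/w8.png',cv2.resize(a[60:260,180:400],None,fx=3,fy=3,interpolation=cv2.INTER_CUBIC))"
```

```text
tcp box [ 15.8  30.3 121.4] x yaw 95.5 F [-3.4  0.4 -3.4] w 0.27 q [ 0.25  0.58 -0.67  1.83  0.45  0.89 -0.54]
 turn,shift [-0.   0.   0.1] [ 0.02 -0.03  5.39] t 22.23
pin tip [[279.32338834 144.9845209 ]] hole [[279.72598773 149.22260999]]
```

View pics/w8.png

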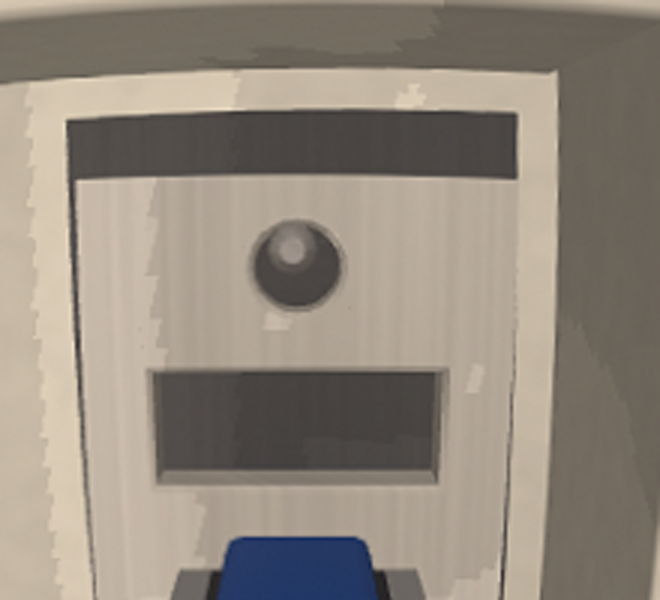

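The pin tip shows inside the hole, pin at (293,249) and hole at (297,264), about 0.5 mm from the predicted alignment. I'm lowering with that correction.

>>> carry_out --moves '[[[0, 0, 0], [0.05, -0.07, 1], 1], [[0, 0, 0], [0.05, -0.07, 2], 1], [[0, 0, 0], [0.05, -0.07, 3], 1], [[0, 0, 0], [0.05, -0.07, 3.6], 1], [[0, 0, 0], [0.05, -0.07, 3.6], 1]]'

```text
t: 22.9
eef_pos: [0.585, 0.0877, 0.0844]
tool_rot: [-0.001, 0.672, 0.74, -0.001]
contact_force: [-5.3, 1.2, -6.3]
gripper_width: 0.271
```

>>> carry_out --moves '[[[0, 0, 0], [0, 0, 0.6], 1], [[0, 0, 0], [0, 0, 1.2], 1], [[0, 0, 0], [0, 0, 1.7], 1], [[0, 0, 0], [0, 0, 1.8], 1], [[0, 0, 0], [0, 0, 1.8], 1]]'

```text
t: 23.52
eef_pos: [0.5847, 0.0881, 0.0679]
tool_rot: [-0.0, 0.672, 0.741, -0.001]
contact_force: [-15.1, -1.9, 7.8]
gripper_width: 0.273
```

>>> carry_out --moves '[[[0, 0, 0], [0, -0.15, 0], 2.8], [[0, 0, 0], [0, -0.15, -0.2], 3.6], [[0, 0, 0], [0, -0.15, -0.3], 4], [[0, 0, 0], [0, -0.15, -0.3], 4]]'

```text
t: 24.02
eef_pos: [0.583, 0.0871, 0.0701]
tool_rot: [-0.001, 0.673, 0.74, -0.001]
contact_force: [-9.6, -0.6, 2.7]
gripper_width: 0.467
```

>>> carry_out --moves '[[[0, 0, 0], [0, -0.4, -0.5], 4], [[0, 0, 0], [0, -0.4, -2], 4], [[0, 0, 0], [0, -0.5, -4], 4], [[0, 0, 0], [0, -1.5, -8], 4], [[0, 0, 0], [0, -4, -13], 4]]'

```text
t: 24.65
eef_pos: [0.5456, 0.0838, 0.2022]
tool_rot: [0.0, 0.673, 0.74, 0.001]
contact_force: [0.9, -0.8, 0.6]
gripper_width: 0.469
```

>>> carry_out --moves '[[[0, 0, 0], [-1, -5, -5], 4], [[0, 0, 0], [-3, -10, -8], 4], [[0, 0, 0], [-6, -14, -8], 4], [[0, 0, 0], [-10, -16, -8], 4], [[0, 0, 0], [-14, -16, -8], 4]]'

```text
t: 25.28
eef_pos: [0.3983, -0.0721, 0.2818]
tool_rot: [0.002, 0.672, 0.74, -0.0]
contact_force: [0.8, 0.5, -0.5]
gripper_width: 0.465
```

```bash
python3 -c "
from h import *
st()
ct=bot.camera_info('top');cs=bot.camera_info('side')
a=bot.read_camera('side')[...,::-1];b=bot.read_camera('top')[...,::-1];w=bot.read_camera('wrist')[...,::-1]
for n,c in (('top',ct),('side',cs)):
    print(n,proj(c,[box([.015,.03,.082]),box([.08,.13,.276]),box([.08,-.083,.276]),box([-.02,.1,.04]),box([-.02,-.04,.04]),box([.05,.1,.04])]).round(1).tolist())
o=np.zeros((600,800,3),np.uint8)
o[:300,:400]=cv2.resize(a[150:330,160:400],(400,300),interpolation=cv2.INTER_CUBIC)
o[:300,400:]=cv2.resize(b[130:280,150:350],(400,300),interpolation=cv2.INTER_CUBIC)
o[300:,:400]=cv2.resize(w,(400,300))
o[300:,400:]=cv2.resize(b[130:280,230:430],(400,300),interpolation=cv2.INTER_CUBIC)
cv2.imwrite('pics/f9.png',o)"
```

```text
tcp box [-187.  -111.1  281.8] x yaw 95.5 F [ 0.8  0.5 -0.5] w 0.47 q [ 0.76  0.03 -0.73  2.08  0.02  1.04  0.11]
top [[261.4, 195.1], [209.3, 156.5], [310.5, 149.1], [235.3, 212.8], [290.4, 208.8], [233.5, 185.5]]
side [[254.5, 216.7], [206.0, 159.4], [252.0, 127.5], [253.8, 248.1], [278.0, 220.0], [229.6, 240.5]]
```

View pics/f9.png

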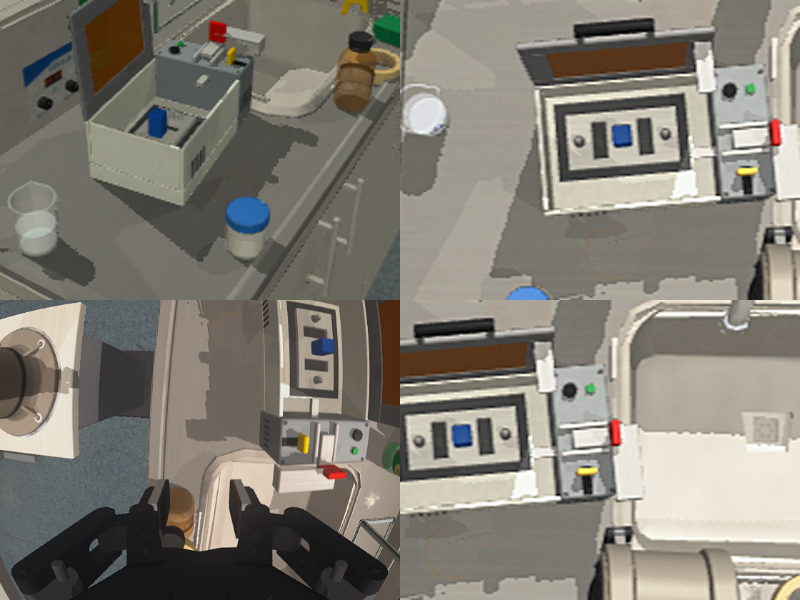

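```bash
python3 -c "
from h import *
print(bot.hand_in());st()"
```

```text
the job is handed in; nothing more can be done
None
the job is handed in; nothing more can be done
```

The job is done and handed in at about 25 s of the 72 s allowed; no verdict was reported.

- **Bolt:** I pushed it by its fin until it stopped; the last push met 18 N.
- **Lid and catch:** I raised the lid by its handle to its stop (22 N), pushed the yellow catch in to its stop (15 N), then swung the lid up to about vertical and let go.
- **Frame:** I gripped it by the blue post, turned it to line up with the box, lowered it over the two pins and let go.

**Last checks:**
- The final pictures show both pins through the frame's holes and the lid upright.
- When I let go, the tool stood 30 mm higher than when it gripped the frame on the worktop. That puts the frame flat on the bed.
- The bolt is still drawn and the catch in.
- The beaker, jar and bottle look unmoved. I judged that by eye, not by measurement.
- The arm is clear of everything, with contact force under 1 N.

**What disagreed:**
- While I lowered the frame, a sideways push built up to 15 N towards the robot, and about 10 N of it remained after the jaws opened. I think the gripper was brushing the lid or its hook. It went away as I backed out, stayed well under the 40 N limit, and left no change I could see.
- One network call missed the frame in a wrist picture, so I matched the frame's outline by hand instead.
- My first estimate of the box position was 4 to 5 mm off; I corrected it from wrist views.

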